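# Put the mixed labware back in its trays

## Robot

A 6-joint arm with a two-finger parallel gripper is mounted at the origin on the work surface. World frame = base frame: x ahead of the robot, y to its left, z up, the work surface at z = 0. Lengths are in m, angles in rad, forces in N, time in s.
With the tool pointing down it reaches from about 0.325 to 0.925 m from the base axis. Payload 3.1 kg.
Tool frame: the origin (TCP) lies on the centre line of the jaws, within the pads' length; the fingertips stand 19 mm ahead of it and the grasp point (between the pads) is the TCP; z points along the fingers, y is the line along which they close (so a half turn about z gives the same grasp; the last joint's range is limited). The gripper opens to 85 mm and grips with 20 to 120 N. Pads are 22 mm wide; open, the fingers measure 114 mm over their backs; the gripper's body (76 mm by 85 mm) begins 54 mm behind the grasp point. The pads swing forward as they close: fully open they stand 13 mm farther back than shut.
Start: joints at [1.003, 0.217, 1.613, -0, 1.311, -0.112], TCP at [0.275, 0.561, 0.25] pointing down, gripper open.
Joint ranges: [-2.75, 2.75], [-0.78, 2.1], [0.31, 2.55], [-1.13, 4.27], [0.13, 2.63], [-2.58, 2.58]. Speed limits (rad/s): [2.79, 2.79, 3.14, 3.14, 3.14, 3.14].

## Interface

Orientations are given as a 3x3 rotation matrix whose columns are the frame's x, y, z axes.
In Python, from rig import arm gives the robot as it stands.
- The arm moves only by the tool servo_tool, never from a script. Its argument "motion" is a list of rows, each a list of 7 numbers: the finger opening in mm, from 0 to 85.4, then the shift along the world's x, y, z in mm, then the turn, a rotation vector about the world's x, y, z in degrees. In form: [[hand, x, y, z, rx, ry, rz], ...]. A call has 1 to 20 rows; each row shifts and turns the commanded pose from where the row before left it; what a row does not reach is not made up. A row lasts 1/8 s, in which the tool goes at most 62.5 mm and 10.7 degrees, less where a joint would pass 70% of its speed; a pose out of reach is approached as far as the arm can. A call is refused whole if a number of a shift passes 62.5 or a number of a turn 10.7, either way. A call with a gripper value outside its range is refused whole. The fingers move at their own pace and stop on an object; the grip force is fixed at half the most. Time passes only in rows, so rows that do not move let the fingers close. It gives the time, the measured TCP pose, the force, the opening and the grip force at its end, in the units of the state.
- arm.observe(): the state, without advancing time (a new reading comes with each control period).
- arm.get_image(name): name is "side" or "top"; returns the picture (384x512x3 uint8, red, green, blue); there is no depth.
- arm.calibration(name): a dict with "fov_y" (degrees; the focal length in pixels is half the picture's height over the tangent of half this angle, whatever the lens; pixels are square), "cx", "cy" (the principal point, pixels), "rvec" (rotation vector, rad) and "tvec" (3), from world to camera coordinates, as OpenCV has them. Camera axes: x right, y down, z forward; pixel columns grow to the right and rows downward; lengths in m; the calibration is good to about 2 mm. A picture is of the moment at which its call begins. calibration takes no time and is no camera call.
- arm.finish_job(): hands the job in; it is judged then, once.
The state is a dict: "clock": time; "joint_pos": joint angles; "qvel": joint speeds; "tau": joint torques, N m; "tool_pos": TCP position; "tool_rot": TCP orientation; "force": force on the tool from outside, world axes, zero at the start; "ft_torque": the same for the moment, N m; "grip_width": finger opening in m; "gripper_force": force on a finger pad.
Only numpy, scipy, OpenCV 4.12 (cv2) and the standard library are available. Lean on these libraries where they do the work, as an engineer would, in place of code of your own. Each camera call takes 0.05 s, during which the arm holds its last target. There are 200 camera calls.

## Task

Tidy the lab bench: put the two low wide jars into the tray with two large round bays, the two narrow bottles into the tray with two small round bays, and the slide box into the tray with the long rectangular bay, one piece to a bay, each standing flat on the floor of its bay. Keep every piece upright all the time, and leave the yellow beaker and the blue tip box where they are.

Things in the scene. Friction and masses are not known exactly. Their poses are not given: they have to be found in the camera images.
- jar_a_center (a point): Low wide screw-lid specimen jar (one of two alike), loose, standing upright on the bench: a white cylinder 58 mm in diameter and 36 mm high with a grey lid as wide as the body, about 0.11 kg. The point is its centre, 18 mm above its underside; z is up along its axis.
- jar_b_center (a point): Low wide screw-lid specimen jar (one of two alike), loose, standing upright on the bench: a white cylinder 58 mm in diameter and 36 mm high with a grey lid as wide as the body, about 0.11 kg. The point is its centre, 18 mm above its underside; z is up along its axis.
- bottle_a_center (a point): Narrow reagent bottle (one of two alike), loose, standing upright on the bench: white cylindrical body 34 mm in diameter up to 46 mm, then a shoulder and a grey cap 25 mm in diameter, 62 mm high in all, about 0.06 kg. The point is its centre, 31 mm above its underside; z is up along its axis.
- bottle_b_center (a point): Narrow reagent bottle (one of two alike), loose, standing upright on the bench: white cylindrical body 34 mm in diameter up to 46 mm, then a shoulder and a grey cap 25 mm in diameter, 62 mm high in all, about 0.06 kg. The point is its centre, 31 mm above its underside; z is up along its axis.
- slide_box_center (a point): Closed microscope-slide box, loose, lying on the bench: 30 mm along its x, 84 mm long along its y, 32 mm high, white with a grey lid fixed shut, about 0.10 kg. The point is its centre, 16 mm above its underside; z is up.
- jar_tray: Orange plastic tray with two LARGE ROUND bays, 94 mm (x) by 184 mm (y). Fixed, its y axis within 0.3 rad of left-right, 9 mm high; bays black-lined, 6 mm deep, floor 3 mm above the bench. Origin: centre of its underside, at bench height; z up. Too narrow for fingers beside a piece: grip pieces high, fingertips above the rim. Bays 76 mm in diameter, centred on its y axis at y = -45 and +45 mm.
- bottle_tray: Orange plastic tray with two SMALL ROUND bays, 84 mm (x) by 150 mm (y). Fixed, its y axis within 0.3 rad of left-right, 9 mm high; bays black-lined, 6 mm deep, floor 3 mm above the bench. Origin: centre of its underside, at bench height; z up. Too narrow for fingers beside a piece: grip pieces high, fingertips above the rim. Bays 52 mm in diameter, centred on its y axis at y = -36 and +36 mm.
- box_tray: Orange plastic tray with one LONG RECTANGULAR bay, 84 mm (x) by 140 mm (y). Fixed, its y axis within 0.3 rad of left-right, 9 mm high; bays black-lined, 6 mm deep, floor 3 mm above the bench. Origin: centre of its underside, at bench height; z up. Too narrow for fingers beside a piece: grip pieces high, fingertips above the rim. The bay is 50 mm along x and 104 mm along y, centred on the origin.
- beaker: Bystander to leave alone: empty yellow plastic beaker, loose, 90 mm in diameter at the rim, 90 mm high. Origin: centre of its underside.
- tip_box: Bystander to leave alone: closed blue pipette-tip box with a clear lid, loose, 120 mm (x) by 80 mm (y), 65 mm high. Origin: centre of its underside.

How it is judged:
At the end, for the whole second after the job is handed in: Both jars lie in the jar tray, both bottles in the bottle tray and the slide box in the box tray, one to a bay: each centre inside its bay, sitting on the bay's floor (its underside no more than 2.5 mm above it), within 0.08 rad of upright, released and at rest (x of jar_a_center in the frame of jar_tray between -0.013 and 0.013 m and y of jar_a_center in the frame of jar_tray between -0.058 and 0.058 m and z of each of jar_a_center, jar_b_center in the frame of jar_tray below 0.0235 m and angle between each of jar_a_center, jar_b_center, bottle_a_center, bottle_b_center, slide_box_center's own z axis and vertical below 0.08 rad and linear speed of each of jar_a, jar_b, bottle_a, bottle_b, slide_box below 0.02 m/s and x of jar_b_center in the frame of jar_tray between -0.013 and 0.013 m and y of jar_b_center in the frame of jar_tray between -0.058 and 0.058 m and x of bottle_a_center in the frame of bottle_tray between -0.013 and 0.013 m and y of bottle_a_center in the frame of bottle_tray between -0.049 and 0.049 m and z of each of bottle_a_center, bottle_b_center in the frame of bottle_tray below 0.0365 m and x of bottle_b_center in the frame of bottle_tray between -0.013 and 0.013 m and y of bottle_b_center in the frame of bottle_tray between -0.049 and 0.049 m and x of slide_box_center in the frame of box_tray between -0.014 and 0.014 m and y of slide_box_center in the frame of box_tray between -0.014 and 0.014 m and z of slide_box_center in the frame of box_tray below 0.0215 m); the robot touches nothing.
It fails at once if a jar, a bottle or the slide box is tipped by more than 0.6 rad (angle between any of jar_a_center, jar_b_center, bottle_a_center, bottle_b_center, slide_box_center's own z axis and vertical above 0.6 rad).
It fails at once if the beaker or the tip box is moved by more than 20 mm (distance of any of beaker, tip_box from where it was at the start of the episode above 0.02 m).
It also fails if it takes over 115 s, if anything falls off the work surface, if the arm or the gripper's body presses on something with over 40 N, if the wrist force passes 120 N, or if a joint passes its speed limit or range.

## Working session

There is one attempt and no reset: what is moved stays moved. The work goes in short steps, Python scripts to look and compute and a tool call to move; the robot and the scene stay as the last step left them, time stands still between calls to the robot, and variables do not carry over. Pictures are saved under pics/ and viewed, at most 14 in all, crops included, and the job is handed in when it is done.

Besides the shell and the picture viewer there is one more tool, called after ">>>" by a JSON object that holds its "api" and its "payload". servo_tool: Moves the arm, as the interface text tells. Its arguments: {"type":"object","properties":{"motion":{"type":"array"}},"required":["motion"]}

```bash
mkdir -p pics; ls; python3 - <<'E'
from rig import arm
import cv2
for n in("top","side"):
    print(n,arm.calibration(n)); cv2.imwrite(f"pics/{n}0.png",arm.get_image(n)[:,:,::-1])
print(arm.observe())
E
```

```text
pics
top {'fov_y': 42.86475565024783, 'cx': 249.06867975960708, 'cy': 195.73019124822306, 'rvec': array([ 2.13817454, -2.07320916,  0.22910964]), 'tvec': array([-0.01917227,  0.5010906 ,  1.73641239])}
side {'fov_y': 57.288414411956374, 'cx': 258.0522207695652, 'cy': 192.03623571282228, 'rvec': array([ 2.27411605, -0.19815986,  0.12037678]), 'tvec': array([-0.4816676 ,  0.08158085,  1.06686786])}
{'clock': 0.1, 'joint_pos': array([ 1.00279227e+00,  2.17661852e-01,  1.61480582e+00, -4.30510247e-06,
        1.31131520e+00, -1.12229793e-01]), 'qvel': array([ 0.00043895, -0.00294309, -0.00198811,  0.00057967,  0.00052433,
       -0.0004194 ]), 'tau': array([-5.09792480e-04, -3.98072147e+01, -3.04972208e+01, -1.35839737e-04,
        4.21947887e-03, -1.16917974e-06]), 'tool_pos': array([0.27471253, 0.56059977, 0.24909249]), 'tool_rot': array([[-8.97920844e-01,  4.40155401e-01, -1.17471945e-03],
       [ 4.40156903e-01,  8.97918974e-01, -1.84853728e-03],
       [ 2.41159218e-04, -2.17690104e-03, -9.99997601e-01]]), 'force': array([-0.01045676, -0.19348614, -0.03786083]), 'ft_torque': array([-0.00397534,  0.003567  ,  0.02978073]), 'gripper_force': 0.0, 'grip_width': 0.08555462804865725}
```

View pics/top0.png

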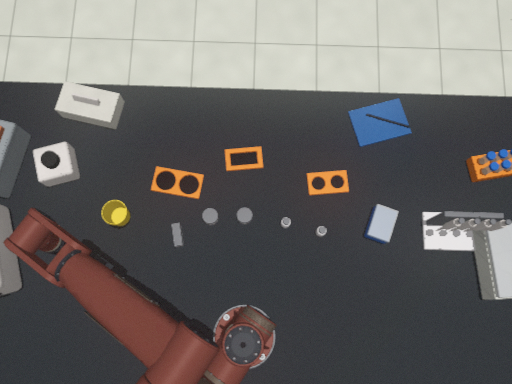

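View pics/side0.png

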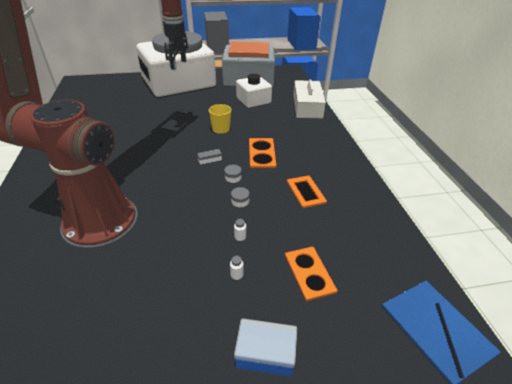

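```bash
cat > h.py <<'E'
import cv2, numpy as np
from rig import arm
def cam(n):
    c=arm.calibration(n); f=192/np.tan(np.radians(c["fov_y"]/2))
    K=np.array([[f,0,c["cx"]],[0,f,c["cy"]],[0,0,1]]); return K,c["rvec"],c["tvec"]
def world(n,uv,z):
    K,r,t=cam(n); R=cv2.Rodrigues(r)[0]; C=-R.T@t
    d=R.T@np.linalg.inv(K)@np.array([uv[0],uv[1],1]); return C+d*(z-C[2])/d[2]
def proj(n,p):
    K,r,t=cam(n); return cv2.projectPoints(np.array(p,float).reshape(-1,1,3),r,t,K,None)[0][:,0]
E
python3 - <<'E'
from h import *
for n in("top","side"):
    K,r,t=cam(n); print(n,"cam at",-cv2.Rodrigues(r)[0].T@t)
    im=cv2.imread(f"pics/{n}0.png"); hsv=cv2.cvtColor(im,cv2.COLOR_BGR2HSV)
    o=cv2.inRange(hsv,(5,150,120),(20,255,255))
    cs,h=cv2.findContours(o,cv2.RETR_CCOMP,cv2.CHAIN_APPROX_NONE)
    for c,hh in zip(cs,h[0]):
        if cv2.contourArea(c)<60: continue
        w=np.array([world(n,p[0],.009)[:2]*1000 for p in c],np.float32)
        m=cv2.moments(w.reshape(-1,1,2)); print("hole" if hh[3]>=0 else "tray",np.round([m['m10']/m['m00'],m['m01']/m['m00']],1),[np.round(q,1) for q in cv2.minAreaRect(w)])
im=cv2.imread("pics/top0.png"); c=im[190:260,155:345]
cv2.imwrite("pics/c1.png",cv2.resize(c,None,fx=4,fy=4,interpolation=cv2.INTER_CUBIC))
im=cv2.imread("pics/side0.png"); c=im[140:290,190:290]
cv2.imwrite("pics/c2.png",cv2.resize(c,None,fx=4,fy=4,interpolation=cv2.INTER_CUBIC))
E
```

```text
top cam at [ 0.11456491 -0.01149226  1.80369902]
tray [ 573.7 -297.7] [array([ 573.9, -297.4]), array([ 87.1, 153.2]), np.float64(6.7)]
hole [ 570.1 -261.8] [array([ 570. , -261.6]), array([51.2, 49.6]), np.float64(45.1)]
hole [ 577.3 -333.1] [array([ 577.1, -332.5]), array([49.2, 51.3]), np.float64(89.7)]
tray [556.1 270.7] [array([556.1, 270.7]), array([187.1,  96.9]), np.float64(81.4)]
hole [549.1 226.3] [array([548.9, 227.3]), array([74.5, 74.9]), np.float64(46.9)]
hole [562.5 315.3] [array([561.9, 315.3]), array([75.1, 74.7]), np.float64(47.1)]
tray [ 640.8 -889.3] [array([ 657.3, -914.1]), array([ 97.7, 157.2]), np.float64(11.4)]
tray [658.1  22.6] [array([658.3,  22.8]), array([ 88. , 142.7]), np.float64(6.7)]
hole [658.1  22.3] [array([658.1,  22.8]), array([ 53.6, 107.5]), np.float64(6.7)]
side cam at [ 0.31950017 -0.82874095  0.76679477]
tray [ 572.1 -299.5] [array([ 572.2, -299.3]), array([ 88. , 156.4]), np.float64(6.7)]
hole [ 575.8 -334.9] [array([ 575.9, -335. ]), array([48.5, 51.1]), np.float64(26.7)]
hole [ 567.7 -263.7] [array([ 568. , -263.6]), array([49.7, 48.2]), np.float64(38.6)]
tray [655.9  20.2] [array([656.2,  20.4]), array([ 89.4, 150.8]), np.float64(7.2)]
hole [655.3  20.1] [array([655.6,  20.6]), array([ 50.8, 103.7]), np.float64(7.0)]
tray [553.4 268.2] [array([553.5, 267.5]), array([196.2,  97. ]), np.float64(81.1)]
hole [546.8 224.7] [array([546.4, 223.7]), array([70.8, 74.9]), np.float64(81.3)]
hole [560.5 313.5] [array([560.1, 314.2]), array([71.4, 71.3]), np.float64(81.3)]
```

View pics/c1.png

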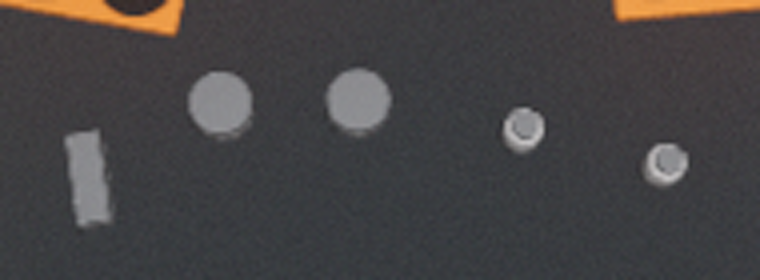

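View pics/c2.png

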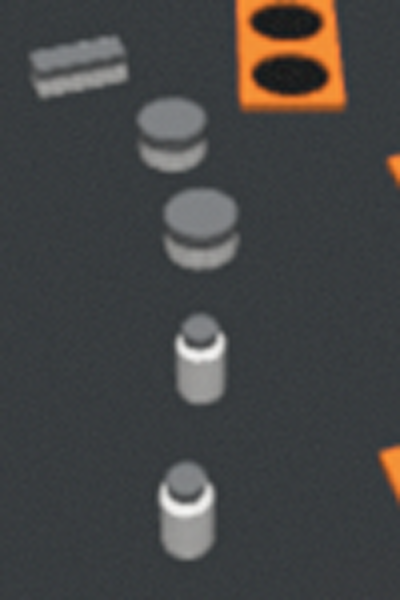

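```bash
python3 - <<'E'
from h import *
T=lambda p:(np.array(p)-1.5)/4+[155,190]
S=lambda p:(np.array(p)-1.5)/4+[190,140]
for nm,t,s,z in [("jarL",(220,102),(172,119),.036),("jarR",(358,100),(200,213),.036),("botL",(526,124),(200,327),.062),("botR",(669,160),(185.5,479),.062)]:
    print(nm,np.round(world("top",T(t),z)*1000,1),np.round(world("side",S(s),z)*1000,1))
for n,F,ps in [("top",T,[(66,136),(99,130),(110,220),(78,226)]),("side",S,[(31,50),(122,37),(127,57),(36,70)])]:
    w=np.array([world(n,F(p),.032)*1000 for p in ps]);print(np.round(w,1),w.mean(0))
K,r,t=cam("top")
E
```

```text
jarL [428.3 138.8  36. ] [425.7 137.5  36. ]
jarR [434.   12.3  36. ] [431.7  11.1  36. ]
botL [ 412.1 -140.2   62. ] [ 410.2 -139.8   62. ]
botR [ 383.3 -269.    62. ] [ 382.  -270.6   62. ]
[[393.  278.5  32. ]
 [399.5 248.7  32. ]
 [317.3 233.6  32. ]
 [311.  262.3  32. ]] [355.20709292 255.76640946  32.        ]
[[312.  267.2  32. ]
 [396.6 275.9  32. ]
 [397.8 242.6  32. ]
 [314.7 234.5  32. ]] [355.27623298 255.04692496  32.        ]
```

```bash
cat > fit.py <<'E'
from h import *
from scipy.optimize import minimize
def mask(im,c,r=16,u=8):
    x0,y0=int(c[0])-r,int(c[1])-r
    g=cv2.cvtColor(im,cv2.COLOR_BGR2GRAY)[y0:y0+2*r,x0:x0+2*r].astype(np.float32)
    g=cv2.resize(g,None,fx=u,fy=u,interpolation=cv2.INTER_CUBIC); bg=np.median(g)
    return (g>bg+35).astype(np.uint8),np.array([x0,y0]),u
a=np.linspace(0,2*np.pi,40)
circ=lambda d,z:np.c_[d/2*np.cos(a),d/2*np.sin(a),0*a+z]
SH={"jar":np.r_[circ(58,0),circ(58,36)],"bot":np.r_[circ(34,0),circ(34,46),circ(25,62)],
 "box":np.array([[x,y,z] for x in(-15,15) for y in(-42,42) for z in(0,32)],float)}
def fit(n,im,kind,g,z0=0):
    c=proj(n,[[g[0]/1e3,g[1]/1e3,.02]])[0]; m,o,u=mask(im,c)
    def cost(p):
        t=np.radians(p[2]) if kind=="box" else 0
        R=np.array([[np.cos(t),-np.sin(t),0],[np.sin(t),np.cos(t),0],[0,0,1]])
        q=SH[kind]@R.T+[p[0],p[1],z0]; uv=(proj(n,q/1e3)-o+.5)*u-.5
        s=np.zeros_like(m); cv2.fillConvexPoly(s,cv2.convexHull(np.round(uv*16).astype(np.int32)),1,shift=4)
        return np.sum(s!=m)/m.sum()
    g=np.array(g,float); s=np.array([g]+[g+d for d in np.diag([6,6,6])[:len(g)]])
    r=minimize(cost,g,method="Nelder-Mead",options=dict(initial_simplex=s)); return np.round(r.x,1),round(r.fun,3)
E
python3 - <<'E'
from fit import *
I={n:cv2.imread(f"pics/{n}0.png") for n in("top","side")}
for k,g in [("box",(355,255.5,-82)),("jar",(427,138)),("jar",(433,12)),("bot",(411,-140)),("bot",(383,-270))]:
    print(k,[fit(n,I[n],k,g) for n in I])
E
```

```text
box [(array([357.6, 258.5, -77.4]), np.float64(0.141)), (array([353.8, 257.5, -79.5]), np.float64(0.27))]Traceback (most recent call last):
  File "<stdin>", line 4, in <module>
  File "fit.py", line 20, in fit
    g=np.array(g,float); s=np.array([g]+[g+d for d in np.diag([6,6,6])[:len(g)]])
                                         ~^~
ValueError: operands could not be broadcast together with shapes (2,) (3,)
```

>>> {"api": "servo_tool", "payload": {"motion": [[85,7,-25,-5,0,0,3.05],[85,7,-25,-5,0,0,3.05],[85,7,-25,-5,0,0,3.05],[85,7,-26,-5,0,0,3.05],[85,7,-26,-5,0,0,3.05],[85,7,-26,-5,0,0,3.05],[85,7,-26,-10,0,0,3.05],[85,7,-26,-15,0,0,3.05],[85,6,-25,-15,0,0,3.05],[85,6,-25,-15,0,0,3.05],[85,6,-25,-15,0,0,3.05],[85,6,-25,-15,0,0,3.05],[85,0,0,0,0,0,0],[85,0,0,0,0,0,0],[85,0,0,0,0,0,0]]}}

```text
clock: 1.98
tool_pos: [0.3555, 0.2572, 0.1361]
tool_rot: [[-0.983, -0.183, 0.001], [-0.183, 0.983, 0.001], [-0.001, 0.001, -1.0]]
force: [-0.1, -0.1, 0.8]
grip_width: 0.0852
gripper_force: 0.0
```

```bash
python3 - <<'E'
from h import *
t=arm.get_image("side")[90:190,160:270,::-1];s=arm.get_image("top")[180:280,120:230,::-1]
cv2.imwrite("pics/b1.png",cv2.resize(np.hstack([s,t]),None,fx=3.6,fy=3.6,interpolation=cv2.INTER_CUBIC))
E
```

```text
(no output)
```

View pics/b1.png

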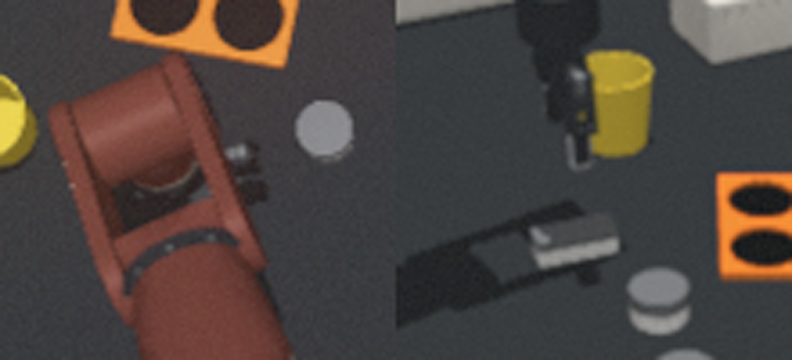

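The box sits untouched (side crop centre ≈ (575,240)), the open jaws above it and clear of the beaker. Descend and grip.

>>> {"api": "servo_tool", "payload": {"motion": [[75,0,-1,-20,0,0,0],[75,0,0,-25,0,0,0],[75,0,0,-25,0,0,0],[75,0,0,-20,0,0,0],[75,0,0,-13,0,0,0],[75,0,0,-5,0,0,0],[60,0,0,0,0,0,0],[45,0,0,0,0,0,0],[36,0,0,0,0,0,0],[28,0,0,0,0,0,0],[20,0,0,0,0,0,0],[20,0,0,0,0,0,0],[20,0,0,0,0,0,0],[20,0,0,0,0,0,0]]}}

```text
clock: 3.82
tool_pos: [0.3559, 0.2557, 0.0282]
tool_rot: [[-0.983, -0.182, 0.001], [-0.182, 0.983, 0.001], [-0.002, 0.001, -1.0]]
force: [-0.9, 0.2, 5.5]
grip_width: 0.0288
gripper_force: 59.5
```

>>> {"api": "servo_tool", "payload": {"motion": [[20,0,0,10,0,0,0],[20,0,0,20,0,0,0],[20,0,0,20,0,0,0],[20,10,-8,12,0,0,-4],[20,20,-16,0,0,0,-7],[20,23,-18,0,0,0,-7],[20,23,-18,0,0,0,-7],[20,23,-18,0,0,0,-7],[20,23,-18,0,0,0,-7],[20,23,-18,0,0,0,-7],[20,23,-18,0,0,0,-7],[20,23,-18,0,0,0,-7],[20,23,-18,0,0,0,-7],[20,23,-18,0,0,0,-7],[20,23,-18,0,0,0,-7],[20,22,-18,0,0,0,-7],[20,22,-12,0,0,0,-7],[20,20,-8,0,0,0,-5.8],[20,0,0,0,0,0,0],[20,0,0,0,0,0,0]]}}

```text
clock: 6.32
tool_pos: [0.6778, 0.0135, 0.0887]
tool_rot: [[0.004, 1.0, -0.002], [1.0, -0.004, 0.0], [0.0, -0.002, -1.0]]
force: [1.1, -0.6, -1.3]
grip_width: 0.0289
gripper_force: 59.4
```

>>> {"api": "servo_tool", "payload": {"motion": [[20,-10,4,0,0,0,3.5],[20,-11,4,-10,0,0,3.4],[20,0,0,-15,0,0,0],[20,0,0,0,0,0,0],[20,0,0,0,0,0,0]]}}

```text
clock: 6.95
tool_pos: [0.6583, 0.0212, 0.0642]
tool_rot: [[-0.114, 0.993, 0.0], [0.993, 0.114, -0.0], [-0.0, 0.0, -1.0]]
force: [0.3, 0.6, -0.5]
grip_width: 0.029
gripper_force: 59.5
```

```bash
python3 - <<'E'
from h import *
t=arm.get_image("side")[130:230,250:360,::-1];s=arm.get_image("top")[110:210,190:300,::-1]
cv2.imwrite("pics/b2.png",cv2.resize(np.hstack([s,t]),None,fx=3.6,fy=3.6,interpolation=cv2.INTER_CUBIC))
E
```

```text
(no output)
```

View pics/b2.png

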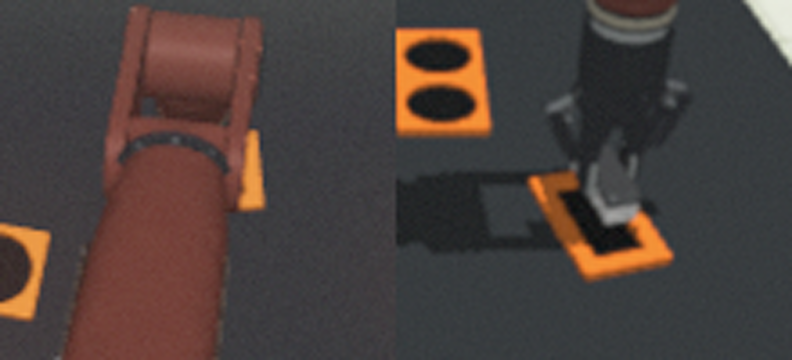

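```bash
python3 - <<'E'
from h import *
w=world("side",(310.5,191.7),.036)*1000; print(w, proj("side",[[.663,-.0205,.036],[.648,-.022,.036],[.678,-.019,.036]]))
E
```

```text
[657.06803603 -19.19711967  36.        ] [[312.39239033 191.77062636]
 [308.03782551 192.55369535]
 [316.72082186 190.99225684]]
```

>>> {"api": "servo_tool", "payload": {"motion": [[20,-1,0,-12,0,0,0],[20,0,0,-10,0,0,0],[20,0,0,-6,0,0,0],[20,0,0,-4,0,0,0],[20,0,0,0,0,0,0],[34,0,0,0,0,0,0],[40,0,0,0,0,0,0],[46,0,0,0,0,0,0],[50,0,0,6,0,0,0],[50,0,0,20,0,0,0],[60,0,0,30,0,0,0],[75,0,0,15,0,0,0]]}}

```text
clock: 8.55
tool_pos: [0.6591, 0.0211, 0.1071]
tool_rot: [[-0.115, 0.993, 0.005], [0.993, 0.115, -0.0], [-0.001, 0.005, -1.0]]
force: [-0.1, -0.3, 0.4]
grip_width: 0.0747
gripper_force: 0.0
```

>>> {"api": "servo_tool", "payload": {"motion": [[85,-15,-1,0,0,0,0],[85,-30,-1,0,0,0,0],[85,-35,-1,0,0,0,0],[85,-35,-1,0,0,0,0],[85,-35,-1,0,0,0,0],[85,-35,-2,0,0,0,0],[85,-25,-2,0,0,0,0],[85,-15,0,-10,0,0,0],[85,0,0,-20,0,0,0],[85,0,0,0,0,0,0]]}}

```text
clock: 9.8
tool_pos: [0.4307, 0.0124, 0.0727]
tool_rot: [[-0.115, 0.993, -0.003], [0.993, 0.115, 0.0], [0.001, -0.003, -1.0]]
force: [0.1, 1.1, 0.1]
grip_width: 0.0853
gripper_force: 0.0
```

```bash
python3 - <<'E'
from h import *
t=arm.get_image("side")[:,:,::-1];s=arm.get_image("top")[:,:,::-1]
cv2.imwrite("pics/b3.png",cv2.resize(np.hstack([t[130:230,190:340]]),None,fx=5,fy=5,interpolation=cv2.INTER_CUBIC))
E
```

```text
(no output)
```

View pics/b3.png

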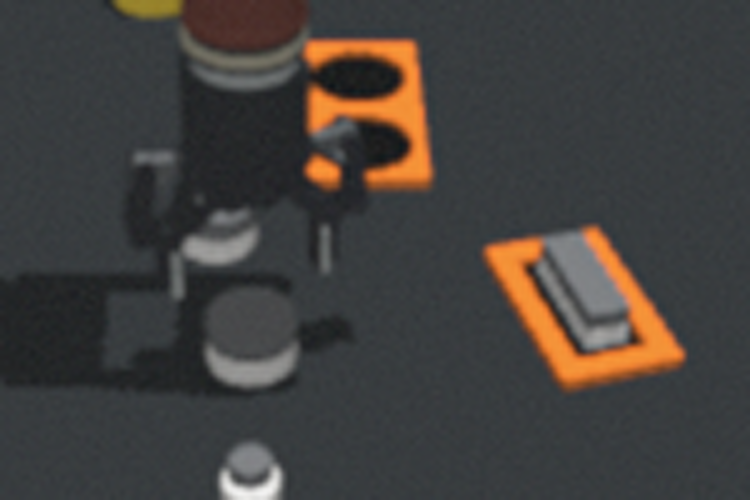

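The box lies flat in its bay (crop ≈ (590,290)); the open jaws straddle the right jar.

>>> {"api": "servo_tool", "payload": {"motion": [[85,2,-1,-15,0,0,0],[85,0,0,-15,0,0,0],[85,0,0,-10,0,0,0],[85,0,0,-4,0,0,0],[76,0,0,0,0,0,0],[68,0,0,0,0,0,0],[62,0,0,0,0,0,0],[56,0,0,0,0,0,0],[50,0,0,0,0,0,0],[48,0,0,0,0,0,0],[48,0,0,0,0,0,0],[48,0,0,0,0,0,0]]}}

```text
clock: 11.4
tool_pos: [0.4343, 0.0112, 0.0302]
tool_rot: [[-0.115, 0.993, -0.0], [0.993, 0.115, -0.0], [-0.0, -0.0, -1.0]]
force: [-1.6, -0.0, 6.2]
grip_width: 0.0565
gripper_force: 62.5
```

>>> {"api": "servo_tool", "payload": {"motion": [[48,0,0,10,0,0,0],[48,0,0,20,0,0,0],[48,0,0,20,0,0,0],[48,8,10,5,0,0,-1],[48,11,20,0,0,0,-1.5],[48,11,23,0,0,0,-1.8],[48,12,23,0,0,0,-1.8],[48,12,23,0,0,0,-1.8],[48,12,23,0,0,0,-1.8],[48,12,23,0,0,0,-1.8],[48,12,23,0,0,0,-1.8],[48,12,22,0,0,0,-1.9],[48,8,15,-5,0,0,0],[48,4,9,-10,0,0,0],[48,0,0,0,0,0,0],[48,0,0,0,0,0,0]]}}

```text
clock: 13.4
tool_pos: [0.5473, 0.2245, 0.0686]
tool_rot: [[0.15, 0.989, -0.002], [0.989, -0.15, -0.001], [-0.001, -0.002, -1.0]]
force: [-0.9, 0.4, -0.6]
grip_width: 0.0562
gripper_force: 63.9
```

```bash
python3 - <<'E'
from h import *
t=arm.get_image("side")[:,:,::-1]
cv2.imwrite("pics/b4.png",cv2.resize(t[90:190,190:340],None,fx=5,fy=5,interpolation=cv2.INTER_CUBIC))
E
```

```text
(no output)
```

View pics/b4.png

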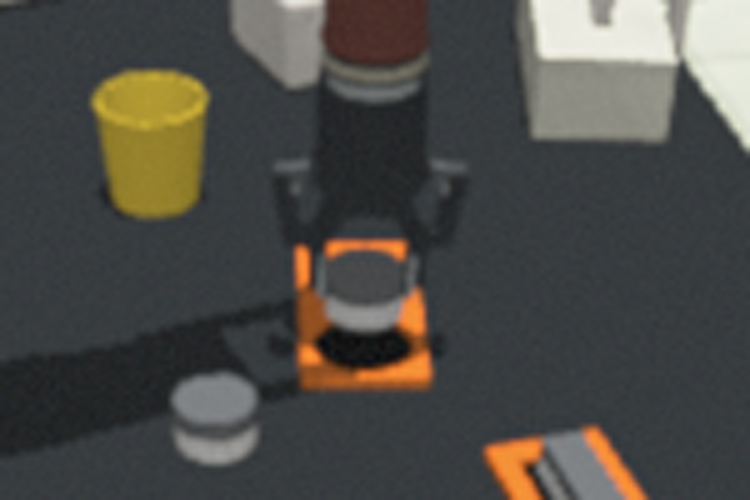

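Jar held level above the near bay (crop ≈ (365,290) over bay (365,345)). Lower and release.

>>> {"api": "servo_tool", "payload": {"motion": [[48,1,1,-12,0,0,0],[48,0,0,-12,0,0,0],[48,0,0,-7,0,0,0],[48,0,0,-4,0,0,0],[48,0,0,0,0,0,0],[58,0,0,0,0,0,0],[64,0,0,0,0,0,0],[70,0,0,0,0,0,0],[74,0,0,6,0,0,0],[80,0,0,20,0,0,0],[85,0,0,25,0,0,0],[85,-20,-10,5,0,0,0],[85,-30,-20,0,0,0,0],[85,-30,-20,0,0,0,0],[85,-20,-20,0,0,0,0],[85,-15,-10,0,0,0,0],[85,-6,-8,0,0,0,0],[85,0,0,-10,0,0,0],[85,0,0,0,0,0,0]]}}

```text
clock: 15.82
tool_pos: [0.4281, 0.1383, 0.0798]
tool_rot: [[0.15, 0.989, -0.001], [0.989, -0.15, 0.0], [-0.0, -0.001, -1.0]]
force: [-0.3, -0.6, -0.7]
grip_width: 0.0853
gripper_force: 0.0
```

>>> {"api": "servo_tool", "payload": {"motion": [[85,0,0,-15,0,0,0],[85,0,0,-20,0,0,0],[85,0,0,-11,0,0,0],[85,0,0,-4,0,0,0],[76,0,0,0,0,0,0],[68,0,0,0,0,0,0],[62,0,0,0,0,0,0],[56,0,0,0,0,0,0],[50,0,0,0,0,0,0],[48,0,0,0,0,0,0],[48,0,0,0,0,0,0],[48,0,0,0,0,0,0]]}}

```text
clock: 17.32
tool_pos: [0.4284, 0.1383, 0.0313]
tool_rot: [[0.15, 0.989, 0.0], [0.989, -0.15, 0.0], [0.0, 0.0, -1.0]]
force: [-2.3, -0.2, 5.8]
grip_width: 0.0563
gripper_force: 62.6
```

>>> {"api": "servo_tool", "payload": {"motion": [[48,0,0,10,0,0,0],[48,0,0,20,0,0,0],[48,0,0,20,0,0,0],[48,8,10,10,0,0,0],[48,15,20,0,0,0,0],[48,18,24,0,0,0,0],[48,18,24,0,0,0,0],[48,18,24,0,0,0,0],[48,18,24,0,0,0,0],[48,18,24,0,0,0,0],[48,13,17,0,0,0,0],[48,7,9,-10,0,0,0],[48,0,0,-12,0,0,0],[48,0,0,0,0,0,0],[48,0,0,0,0,0,0]]}}

```text
clock: 19.2
tool_pos: [0.5603, 0.3135, 0.0676]
tool_rot: [[0.15, 0.989, -0.001], [0.989, -0.15, -0.001], [-0.001, -0.001, -1.0]]
force: [-0.2, 0.9, -1.1]
grip_width: 0.0562
gripper_force: 63.8
```

```bash
python3 - <<'E'
from h import *
t=arm.get_image("side")[:,:,::-1]
cv2.imwrite("pics/b5.png",cv2.resize(t[90:190,190:340],None,fx=5,fy=5,interpolation=cv2.INTER_CUBIC))
E
```

```text
(no output)
```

View pics/b5.png

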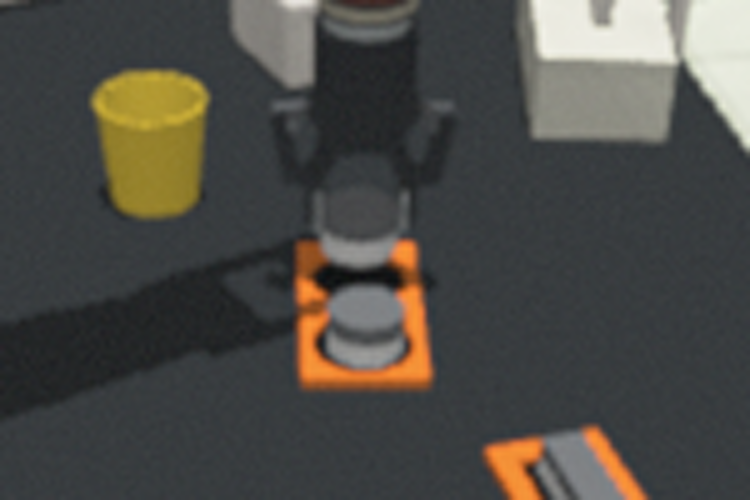

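First jar seated in its bay; second is above the far bay. Lower, release, and travel to the first bottle.

>>> {"api": "servo_tool", "payload": {"motion": [[48,1,1,-12,0,0,0],[48,0,0,-10,0,0,0],[48,0,0,-7,0,0,0],[48,0,0,-4,0,0,0],[48,0,0,0,0,0,0],[58,0,0,0,0,0,0],[64,0,0,0,0,0,0],[70,0,0,0,0,0,0],[74,0,0,6,0,0,0],[80,0,0,20,0,0,0],[70,0,0,30,0,0,0],[60,0,-10,30,0,0,1],[60,-10,-25,20,0,0,1.4],[60,-15,-40,0,0,0,1.4],[60,-15,-40,0,0,0,1.4],[60,-15,-40,0,0,0,1.4],[60,-15,-40,0,0,0,1.4],[60,-15,-40,0,0,0,1.4],[60,-15,-40,0,0,0,1.4],[60,-15,-40,0,0,0,1.4]]}}

```text
clock: 21.75
tool_pos: [0.4474, -0.0011, 0.1432]
tool_rot: [[-0.064, 0.998, 0.003], [0.998, 0.064, -0.001], [-0.001, 0.003, -1.0]]
force: [0.8, -0.5, 1.0]
grip_width: 0.0599
gripper_force: 0.0
```

>>> {"api": "servo_tool", "payload": {"motion": [[70,-8,-30,0,0,0,1],[70,-8,-35,0,0,0,1],[70,-8,-35,0,0,0,1],[70,-7,-25,0,0,0,0],[70,-4,-14,-20,0,0,0],[70,0,0,-20,0,0,0],[70,0,0,0,0,0,0],[70,0,0,0,0,0,0]]}}

```text
clock: 22.75
tool_pos: [0.4129, -0.1391, 0.1027]
tool_rot: [[-0.115, 0.993, 0.002], [0.993, 0.115, -0.001], [-0.001, 0.002, -1.0]]
force: [-0.1, 0.3, 0.3]
grip_width: 0.07
gripper_force: 0.0
```

```bash
python3 - <<'E'
from h import *
t=arm.get_image("side")[:,:,::-1]
cv2.imwrite("pics/b6.png",cv2.resize(t[130:310,190:350],None,fx=3.3,fy=3.3,interpolation=cv2.INTER_CUBIC))
E
```

```text
(no output)
```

View pics/b6.png

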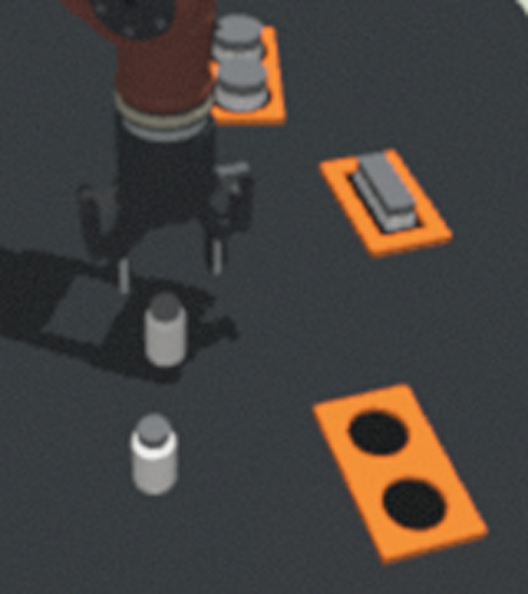

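Both jars sit in their bays; the jaws are centred over the first bottle (crop ≈ (165,330)).

>>> {"api": "servo_tool", "payload": {"motion": [[70,-1,-1,-20,0,0,0],[70,0,0,-25,0,0,0],[70,0,0,-16,0,0,0],[70,0,0,-6,0,0,0],[58,0,0,0,0,0,0],[48,0,0,0,0,0,0],[40,0,0,0,0,0,0],[34,0,0,0,0,0,0],[28,0,0,0,0,0,0],[24,0,0,0,0,0,0],[24,0,0,0,0,0,0],[24,0,0,0,0,0,0]]}}

```text
clock: 24.3
tool_pos: [0.4115, -0.14, 0.035]
tool_rot: [[-0.115, 0.993, 0.001], [0.993, 0.115, -0.0], [-0.0, 0.0, -1.0]]
force: [-1.6, 1.4, 4.9]
grip_width: 0.0326
gripper_force: 59.3
```

>>> {"api": "servo_tool", "payload": {"motion": [[24,0,0,10,0,0,0],[24,0,0,20,0,0,0],[24,8,-6,20,0,0,0],[24,16,-12,0,0,0,0],[24,22,-17,0,0,0,0],[24,22,-17,0,0,0,0],[24,22,-17,0,0,0,0],[24,22,-17,0,0,0,0],[24,22,-17,0,0,0,0],[24,16,-13,0,0,0,0],[24,8,-6,-15,0,0,0],[24,0,0,-10,0,0,0],[24,0,0,0,0,0,0],[24,0,0,0,0,0,0]]}}

```text
clock: 26.05
tool_pos: [0.5687, -0.2614, 0.0594]
tool_rot: [[-0.115, 0.993, -0.0], [0.993, 0.115, 0.0], [0.0, -0.0, -1.0]]
force: [-0.2, 1.0, -0.5]
grip_width: 0.0329
gripper_force: 59.5
```

```bash
python3 - <<'E'
from h import *
t=arm.get_image("side")[:,:,::-1]
cv2.imwrite("pics/b7.png",cv2.resize(t[190:310,200:350],None,fx=4.5,fy=4.5,interpolation=cv2.INTER_CUBIC))
E
```

```text
(no output)
```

View pics/b7.png

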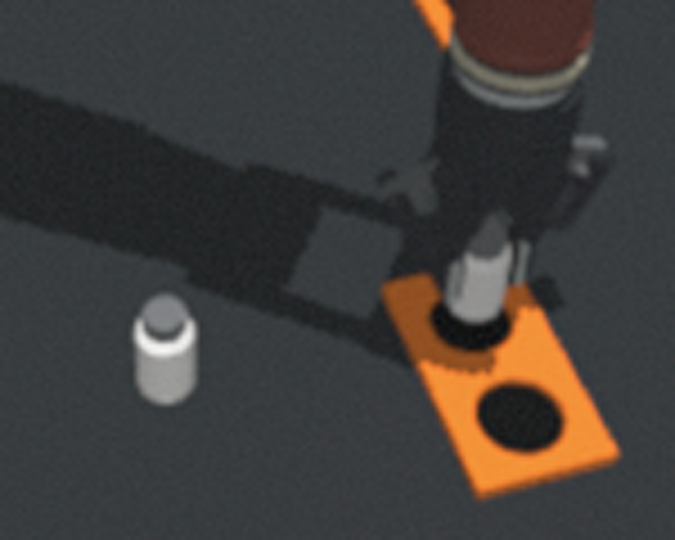

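Bottle upright just above the far bay (crop ≈ (475,285), bay (470,315)). Lower and release.

>>> {"api": "servo_tool", "payload": {"motion": [[24,1,-1,-9,0,0,0],[24,0,0,-7,0,0,0],[24,0,0,-5.5,0,0,0],[24,0,0,0,0,0,0],[34,0,0,0,0,0,0],[40,0,0,0,0,0,0],[48,0,0,0,0,0,0],[54,0,0,6,0,0,0],[60,0,0,20,0,0,0],[70,0,0,30,0,0,0],[70,-10,0,16,0,0,0],[70,-25,-1,0,0,0,0],[70,-34,-1,0,0,0,0],[70,-34,-1,0,0,0,0],[70,-34,-2,0,0,0,0],[70,-25,-1,0,0,0,0],[70,-17,-1,0,0,0,0],[70,-7,0,0,0,0,0],[70,0,0,-10,0,0,0],[70,0,0,0,0,0,0]]}}

```text
clock: 28.6
tool_pos: [0.3841, -0.2693, 0.0989]
tool_rot: [[-0.115, 0.993, -0.001], [0.993, 0.115, 0.001], [0.001, -0.001, -1.0]]
force: [-0.6, 0.5, 0.4]
grip_width: 0.0703
gripper_force: 0.0
```

```bash
python3 - <<'E'
from h import *
t=arm.get_image("side")[:,:,::-1]
cv2.imwrite("pics/b8.png",cv2.resize(t[190:310,200:350],None,fx=4.5,fy=4.5,interpolation=cv2.INTER_CUBIC))
E
```

```text
(no output)
```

View pics/b8.png

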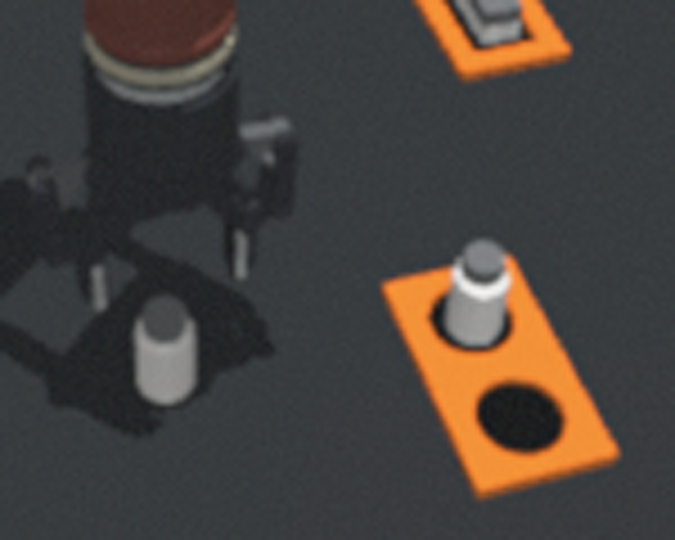

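First bottle seated; jaws over the second (crop ≈ (165,350)).

>>> {"api": "servo_tool", "payload": {"motion": [[70,-1,0,-20,0,0,0],[70,0,0,-22,0,0,0],[70,0,0,-16,0,0,0],[70,0,0,-6,0,0,0],[58,0,0,0,0,0,0],[48,0,0,0,0,0,0],[40,0,0,0,0,0,0],[34,0,0,0,0,0,0],[28,0,0,0,0,0,0],[24,0,0,0,0,0,0],[24,0,0,0,0,0,0],[24,0,0,0,0,0,0]]}}

```text
clock: 30.15
tool_pos: [0.3835, -0.2703, 0.0366]
tool_rot: [[-0.115, 0.993, 0.001], [0.993, 0.115, -0.001], [-0.001, 0.001, -1.0]]
force: [-0.9, 0.5, 5.4]
grip_width: 0.0328
gripper_force: 59.5
```

>>> {"api": "servo_tool", "payload": {"motion": [[24,0,0,10,0,0,0],[24,0,0,20,0,0,0],[24,8,-4,20,0,0,0],[24,20,-8,0,0,0,0],[24,28,-9,0,0,0,0],[24,28,-9,0,0,0,0],[24,28,-9,0,0,0,0],[24,28,-9,0,0,0,0],[24,28,-9,0,0,0,0],[24,18,-5,0,0,0,0],[24,8,-2,-15,0,0,0],[24,0,0,-10,0,0,0],[24,0,0,0,0,0,0],[24,0,0,0,0,0,0]]}}

```text
clock: 31.9
tool_pos: [0.5762, -0.3335, 0.0604]
tool_rot: [[-0.114, 0.993, -0.001], [0.993, 0.114, 0.001], [0.001, -0.001, -1.0]]
force: [0.1, 0.8, -0.7]
grip_width: 0.0326
gripper_force: 59.6
```

```bash
python3 - <<'E'
from h import *
t=arm.get_image("side")[:,:,::-1]
cv2.imwrite("pics/b9.png",cv2.resize(t[190:310,200:350],None,fx=4.5,fy=4.5,interpolation=cv2.INTER_CUBIC))
E
```

```text
(no output)
```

View pics/b9.png

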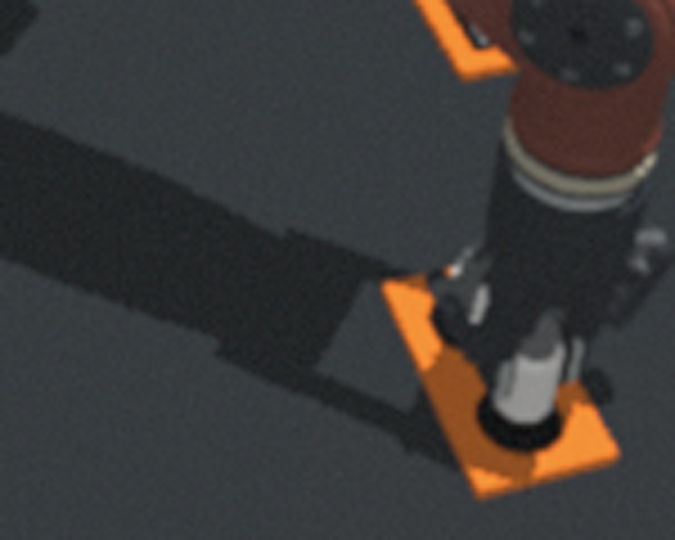

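>>> {"api": "servo_tool", "payload": {"motion": [[24,0,0,-9,0,0,0],[24,0,0,-7,0,0,0],[24,0,0,-5,0,0,0],[24,0,0,0,0,0,0],[34,0,0,0,0,0,0],[40,0,0,0,0,0,0],[48,0,0,0,0,0,0],[54,0,0,6,0,0,0],[60,0,0,20,0,0,0],[70,0,0,30,0,0,0],[70,0,0,40,0,0,0],[70,-20,0,40,0,0,0],[70,-40,40,10,0,0,0],[70,-40,40,0,0,0,0],[70,-40,40,0,0,0,0],[70,-30,40,0,0,0,0],[70,0,20,0,0,0,0],[70,0,0,0,0,0,0],[70,0,0,0,0,0,0]]}}

```text
clock: 34.33
tool_pos: [0.408, -0.1547, 0.1871]
tool_rot: [[-0.115, 0.993, 0.002], [0.993, 0.115, -0.002], [-0.002, 0.002, -1.0]]
force: [-0.9, -0.6, -0.1]
grip_width: 0.0698
gripper_force: 0.0
```

```bash
python3 - <<'E'
from h import *
t=arm.get_image("side")[:,:,::-1]
cv2.imwrite("pics/b10.png",cv2.resize(t[90:380,190:350],None,fx=2,fy=2,interpolation=cv2.INTER_CUBIC))
E
```

```text
(no output)
```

View pics/b10.png

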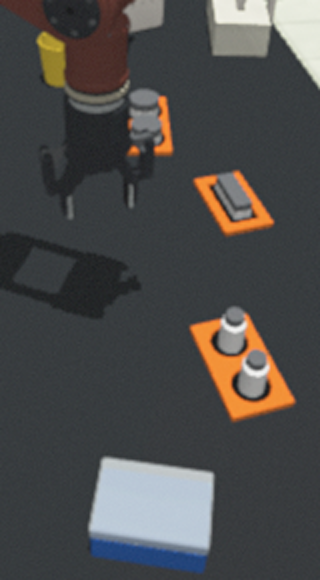

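All five pieces stand in their bays, the beaker and tip box are where they were, and the arm is clear.

```bash
python3 -c "
from rig import arm
print(arm.finish_job())"
```

```text
the job is handed in; nothing more can be done
None
```

I handed in the job at about 34 s of the 115 s allowed: in the last picture both jars, both bottles and the slide box stand upright in their bays, and the beaker and tip box look unmoved; the hand-in returned no verdict.

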